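# Point out the staining round

## Task

Show a colleague the next staining round by pointing from straight above with the fingertips. Point first at the lidded dish that stands in front of the square staining jar, then at the staining jar itself, then at the open glass beaker: each time bring the fingertips to a couple of centimetres above the middle of its top, without touching, and stay there for two seconds. Touch or shift nothing, bring the fingertips down over no other dish or cup, and finally raise the hand well clear of everything.

Things in the scene. Friction and masses are not known exactly. Their poses are not given: they have to be found in the camera images.
- jar_top (a point): The staining jar: upright clear glass jar of square section (about 45 mm, rim 52 mm) with a lid whose small knob makes it 104 mm high; loose on the table. This point is the top of the knob, on the jar's axis, 104 mm above the table; z up. A wall rises behind the table, about 0.65 m ahead of the robot's base: the arm must not swing into it.
- beaker_top (a point): The beaker: open round glass, 44 mm across, 55 mm high, with a spout; loose on the table. This point is the centre of its mouth, level with the rim, 55 mm above the table; z up.
- cup_top (a point): A bystander: round specimen cup with a wide screw lid, 63 mm across, 65 mm high; loose on the table. This point is the centre of the lid's top, 65 mm above the table; z up. Jar, beaker and cup stand in a row from left to right, 130 mm or more apart, in any order.
- dish_at_jar_top (a point): A flat round lidded clear petri dish, 62 mm across, 16 mm high, standing loose on the table about 100 mm in front of (nearer the robot than) the square staining jar (up to 30 mm to either side). Three identical dishes stand there, one in front of each vessel. This point is the centre of its lid's top, 16 mm above the table; z up.
- dish_at_beaker_top (a point): A flat round lidded clear petri dish, 62 mm across, 16 mm high, standing loose on the table about 100 mm in front of (nearer the robot than) the glass beaker (up to 30 mm to either side). Three identical dishes stand there, one in front of each vessel. This point is the centre of its lid's top, 16 mm above the table; z up. A bystander.
- dish_at_cup_top (a point): A flat round lidded clear petri dish, 62 mm across, 16 mm high, standing loose on the table about 100 mm in front of (nearer the robot than) the specimen cup (up to 30 mm to either side). Three identical dishes stand there, one in front of each vessel. This point is the centre of its lid's top, 16 mm above the table; z up. A bystander.
There are look-alikes about, which are no part of the job. Several things look just like the part that bears beaker_top: the one meant starts farthest from the robot's base.

How it is judged:
By the outcome, as a careful person would: the job done as asked, in the order asked, and still so for the second after the job is handed in, with the robot touching nothing.
It also fails if it takes over 58 s, if anything falls off the work surface, if the arm or the gripper's body presses on something with over 40 N, if the wrist force passes 120 N, or if a joint passes its speed limit or range.

## Robot

A 7-joint arm with a two-finger parallel gripper is mounted at the origin on a cart in front of the work surface, level with it; the furniture and walls round the work are solid. World frame = base frame: x ahead of the robot, y to its left, z up, the work surface at z = 0. Lengths are in m, angles in rad, forces in N, time in s.
With the tool pointing down it reaches from about 0.4 to 0.85 m from the base axis. Payload 10.4 kg.
Tool frame: the origin (TCP) lies between the finger pads; the fingertips stand 11 mm ahead of it and the grasp point (between the pads) lies 8 mm behind it; z points along the fingers, y is the direction in which the jaws open and shut (so a half turn about z gives the same grasp; the last joint's range is limited). The gripper opens to 87 mm and grips with 3 to 60 N. Pads are 19 mm wide; open, the fingers measure 117 mm over their backs; the gripper's body (75 mm by 190 mm) begins 51 mm behind the grasp point.
Start: joints at [1.251, 0.332, -0.065, 1.46, 0.022, 1.35, -0.088], TCP at [0.183, -0.598, 0.234] pointing down, gripper open.
Joint ranges: [-2.6, 2.6], [-0.5, 2.12], [-1.47, 1.34], [0.16, 2.42], [-1.27, 4.41], [0.06, 2.06], [-2.6, 2.6]. Speed limits (rad/s): [2.22, 2.22, 2.79, 2.79, 3.14, 3.14, 3.14].

## Interface

Orientations are given as a unit quaternion [x, y, z, w].
In Python, from bench import r, eyes gives the robot as it stands.
- The arm moves only by the shell command python3 -m inch 'ROWS' [FORCE]. ROWS is a JSON object of lists of equal length, an entry for each row: "translation": the shift along the world's x, y, z scaled (see below), a list of three; "rot": the turn, a rotation vector about the world's x, y, z scaled (see below), a list of three; "jaw": the finger opening in mm, from 0 to 87. In form: {"translation": [[tx, ty, tz], ...], "rot": [[ax, ay, az], ...], "jaw": [jaw, ...]}. A call has 1 to 20 rows; each row is the pose to reach, as a shift and turn from the pose measured when the call began; what a row does not reach only later rows make up. The controller multiplies each number of a shift by 100 mm and each number of a turn by 60 degrees. A row lasts 1/10 s, in which the tool goes at most 50 mm and 8.59 degrees, less where a joint would pass 70% of its speed; a pose out of reach is approached as far as the arm can. A call with a number of a shift or a turn outside -1 to 1 is refused whole. A call with a gripper value outside its range is refused whole. The fingers move at their own pace and stop on an object; FORCE is the grip in N (left out, the last holds). Time passes only in rows, so rows that repeat a pose let the fingers close. It gives the time, the measured TCP pose, the force and the opening at its end, in the units of the state.
- r.read_state(): the state, without advancing time (a new reading comes with each control period).
- eyes.camera(name): name is "scene" or "top" or "wrist"; returns the picture (420x560x3 uint8, blue, green, red); there is no depth.
- eyes.calibration(name): a dict with "fx", "fy", "cx", "cy" (pixels), "R" (3x3) and "t" (3): a world point X has camera coordinates R X + t; the wrist camera has in their place "hand_eye" (4x4, takes a point from camera to tool coordinates, whose origin is the TCP and whose axes are the flange's). Camera axes: x right, y down, z forward; pixel columns grow to the right and rows downward; lengths in m; the calibration is good to about 2 mm. The wrist camera is an equidistant fisheye: a pixel r from the principal point sees the ray r / f radians off the axis. A picture is of the moment at which its call begins: read the wrist's pose just before it. calibration takes no time and is no camera call.
- r.close_job(): hands the job in, once; it reports no verdict.
The state is a dict: "time": time; "joint_positions": joint angles; "joint_vel": joint speeds; "joint_torque": joint torques, N m; "ee_pos": TCP position; "eef_rot": TCP orientation; "ft_force": force on the tool from outside, world axes, zero at the start; "torque": the same for the moment, N m; "width": finger opening in m.
Only numpy, scipy, OpenCV 4.12 (cv2) and the standard library are available. Lean on these libraries where they do the work, as an engineer would, in place of code of your own. Each camera call takes 0.05 s, during which the arm holds its last target. There are 200 camera calls.

## Working session

There is one attempt and no reset: what is moved stays moved. The work goes in short steps, Python scripts to look and compute and a shell command to move; the robot and the scene stay as the last step left them, time stands still between calls to the robot, and variables do not carry over. Pictures are saved under pics/ and viewed, about 8 in all and at most 12, crops included, and the job is handed in when it is done.

```bash
mkdir -p pics; ls; python3 - <<'E'
from bench import r, eyes
import cv2, numpy as np
for n in ("scene","top"):
    cv2.imwrite(f"pics/{n}0.png", eyes.camera(n)); 
    c=eyes.calibration(n); print(n,{k:np.round(v,4).tolist() for k,v in c.items()})
s=r.read_state(); print(s["time"],s["ee_pos"],s["eef_rot"],s["width"])
E
```

```text
pics
scene {'fx': 385.1851, 'fy': 385.1851, 'cx': 281.837, 'cy': 207.0135, 'R': [[-0.5784, -0.8158, -0.0045], [-0.4147, 0.2988, -0.8595], [0.7025, -0.4952, -0.5111]], 't': [0.4571, 0.2248, 0.6606]}
top {'fx': 402.5655, 'fy': 402.5655, 'cx': 283.296, 'cy': 209.0377, 'R': [[-0.0014, -1.0, -0.0075], [-0.9946, 0.0022, -0.1039], [0.1039, 0.0073, -0.9946]], 't': [0.2172, 0.5116, 0.8921]}
0.1 [ 0.18267824 -0.59737127  0.23283246] [ 9.89006282e-01  1.47872149e-01 -1.30278729e-04 -6.19452873e-04] 0.0868657924508883
```

View pics/scene0.png

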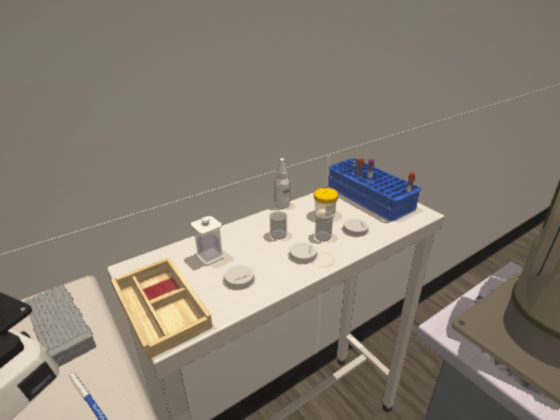

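View pics/top0.png

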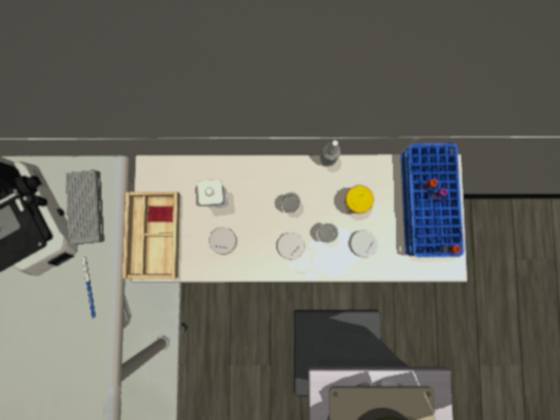

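The scene shows these candidates (top picture, pixels):
- **Jar:** the square jar with a knob at (210,192).
- **Beakers:** one at (290,203) and a look-alike at (327,233). The one at (290,203) is probably the farther from the base.
- **Cup:** the yellow-lidded cup at (360,198).
- **Dishes:** (222,240), (291,245) and (364,243). The one in front of the jar is (222,240).
- **Other things:** a bottle at (332,152) and a flat clear thing at about (302,265).

Next I check this in one close crop and compute positions.

```bash
cat > h.py <<'E'
import numpy as np
from bench import r, eyes
def back(n,u,v,z):
    c=eyes.calibration(n);R=np.array(c["R"]);t=np.array(c["t"])
    d=R.T@[(u-c["cx"])/c["fx"],(v-c["cy"])/c["fy"],1];o=-R.T@t
    return o+d*(z-o[2])/d[2]
def proj(n,X):
    c=eyes.calibration(n);p=np.array(c["R"])@X+np.array(c["t"])
    return np.array([c["fx"]*p[0]/p[2]+c["cx"],c["fy"]*p[1]/p[2]+c["cy"]])
E
python3 - <<'E'
import cv2
from h import *
for k,u,v,z in [("jar",209.5,191,.104),("beaker",290,202,.055),("beaker2",327,232,.055),("cup",360,198,.065),("dishJ",222,240,.016),("dishB",291,245,.016),("dishC",364,243,.016),("bottle",334,146,.12)]:
    X=back("top",u,v,z); print(k,X.round(3),np.hypot(*X[:2]).round(3),"scene px",proj("scene",X).round(1))
a=cv2.imread("pics/top0.png")[140:285,180:400]; b=cv2.imread("pics/scene0.png")[150:300,180:400]
cv2.imwrite("pics/crop.png",np.vstack([cv2.resize(a,None,fx=2,fy=2,interpolation=2),cv2.resize(b,None,fx=2,fy=2,interpolation=2)]))
a=cv2.resize(a,None,fx=3.5,fy=3.5,interpolation=2);cv2.imwrite("pics/crop1.png",a)
E
```

```text
jar [0.543 0.371 0.104] 0.657 scene px [205.3 217.2]
beaker [0.525 0.201 0.055] 0.562 scene px [277.2 215.6]
beaker2 [0.458 0.12  0.055] 0.474 scene px [322.3 217.1]
cup [0.532 0.048 0.065] 0.534 scene px [325.3 192.3]
dishJ [0.442 0.357 0.016] 0.568 scene px [237.7 272.9]
dishB [0.43  0.199 0.016] 0.474 scene px [302.5 248.4]
dishC [0.435 0.032 0.016] 0.436 scene px [355.4 223.5]
bottle [0.634 0.11  0.12 ] 0.644 scene px [281.9 164.8]
```

View pics/crop.png

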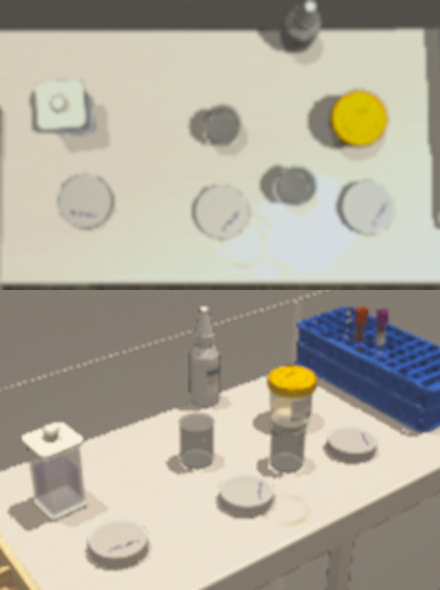

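View pics/crop1.png

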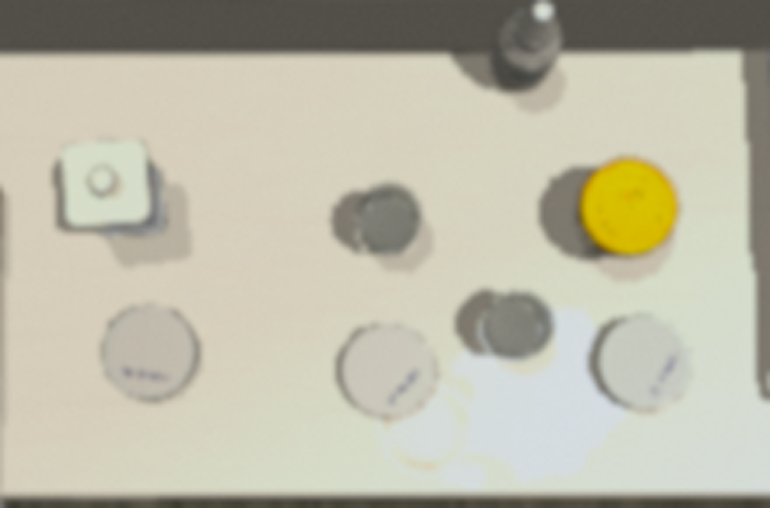

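The crops show one square jar with its knob at (209,191.5) and its dish at (223,240.5). The meant beaker is at (291,202.5): it is 0.56 m from the base, against 0.47 m for its look-alike at (327,232). The scene camera agrees to about 2 px.

Targets (x, y): dish (0.441, 0.355), jar (0.542, 0.371), beaker (0.524, 0.198). I start by rising, closing the jaws and turning the hand so the wide side lies along y.

```bash
python3 -c "
from h import *
print(np.round(eyes.calibration('wrist')['hand_eye'],3).tolist())"
python3 -m inch '{"translation":[[0.2,0,0.2],[0.4,0.1,0.4],[0.6,0.3,0.6],[0.8,0.5,0.7],[1,0.7,0.7],[1,0.9,0.7],[1,1,0.7]],"rot":[[0,0,-0.05],[0,0,-0.1],[0,0,-0.15],[0,0,-0.2],[0,0,-0.25],[0,0,-0.283],[0,0,-0.283]],"jaw":[0,0,0,0,0,0,0]}'
```

```text
[[0.001, -0.958, -0.287, 0.079], [1.0, 0.001, 0.0, -0.0], [-0.0, -0.287, 0.958, -0.151], [0.0, 0.0, 0.0, 1.0]]
time: 0.8
ee_pos: [0.2835, -0.4957, 0.3027]
eef_rot: [1.0, 0.001, -0.0, -0.001]
ft_force: [0.6, -1.0, 0.9]
width: 0.039
```

```bash
python3 -m inch '{"translation":[[0.2,0.3,0],[0.5,0.6,0],[0.8,0.9,0],[1,1,0],[1,1,0]],"rot":[[0,0,0],[0,0,0],[0,0,0],[0,0,0],[0,0,0]],"jaw":[0,0,0,0,0]}'
python3 -m inch '{"translation":[[0.2,0.3,0],[0.4,0.6,0],[0.5,0.9,0],[0.5,1,0],[0.5,1,0]],"rot":[[0,0,0],[0,0,0],[0,0,0],[0,0,0],[0,0,0]],"jaw":[0,0,0,0,0]}'
python3 -m inch '{"translation":[[0.1,0.3,0],[0.2,0.6,0],[0.2,0.9,0],[0.2,1,0],[0.2,1,0]],"rot":[[0,0,0],[0,0,0],[0,0,0],[0,0,0],[0,0,0]],"jaw":[0,0,0,0,0]}'
python3 -c "
from h import *
print(r.read_state()['joint_positions'])"
```

```text
time: 1.3
ee_pos: [0.386, -0.3936, 0.3024]
eef_rot: [1.0, 0.004, 0.0, -0.001]
ft_force: [-0.7, -0.4, -1.1]
width: 0.0028
time: 1.8
ee_pos: [0.4355, -0.2935, 0.3025]
eef_rot: [1.0, 0.005, 0.0, -0.001]
ft_force: [0.7, -0.2, -0.0]
width: 0.0004
time: 2.3
ee_pos: [0.4551, -0.1943, 0.3027]
eef_rot: [1.0, 0.004, 0.0, -0.001]
ft_force: [-1.0, -0.7, -0.7]
width: 0.0001
[ 0.69100481  0.03554771 -0.38607966  1.66605113  0.01175112  1.44289075
 -1.25827358]
```

```bash
for i in 1 ; do :; done
python3 -m inch '{"translation":[[0,0.3,0],[0,0.6,0],[0,0.9,0],[0,1,0],[0,1,0]],"rot":[[0,0,0],[0,0,0],[0,0,0],[0,0,0],[0,0,0]],"jaw":[0,0,0,0,0]}'
python3 -m inch '{"translation":[[0,0.3,0],[0,0.6,0],[0,0.9,0],[0,1,0],[0,1,0]],"rot":[[0,0,0],[0,0,0],[0,0,0],[0,0,0],[0,0,0]],"jaw":[0,0,0,0,0]}'
python3 -m inch '{"translation":[[0,0.3,0],[0,0.6,0],[0,0.9,0],[0,1,0],[0,1,0]],"rot":[[0,0,0],[0,0,0],[0,0,0],[0,0,0],[0,0,0]],"jaw":[0,0,0,0,0]}'
python3 -m inch '{"translation":[[0,0.3,0],[0,0.6,0],[0,0.9,0],[0,1,0],[0,1,0]],"rot":[[0,0,0],[0,0,0],[0,0,0],[0,0,0],[0,0,0]],"jaw":[0,0,0,0,0]}'
python3 -c "
from h import *
print(r.read_state()['joint_positions'])"
```

```text
time: 2.8
ee_pos: [0.4552, -0.0953, 0.3029]
eef_rot: [1.0, 0.004, 0.0, -0.001]
ft_force: [0.4, 0.4, -0.1]
width: 0.0008
time: 3.3
ee_pos: [0.4555, 0.0038, 0.3029]
eef_rot: [1.0, 0.004, 0.0, -0.001]
ft_force: [-0.3, -0.4, 1.2]
width: 0.0006
time: 3.8
ee_pos: [0.456, 0.1028, 0.3027]
eef_rot: [1.0, 0.004, 0.0, -0.001]
ft_force: [0.6, -0.7, -0.1]
width: 0.0006
time: 4.3
ee_pos: [0.4566, 0.2018, 0.3024]
eef_rot: [1.0, 0.004, -0.0, -0.0]
ft_force: [0.0, 0.6, 0.3]
width: 0.0005
[ 0.27530071  0.08128657 -0.81639472  1.63931498  0.05878567  1.44645712
 -2.10941152]
```

```bash

python3 -m inch '{"translation":[[0,0.3,0],[0,0.6,0],[-0.1,0.9,0],[-0.1,1,0],[-0.1,1,0]],"rot":[[0,0,0.05],[0,0,0.1],[0,0,0.15],[0,0,0.2],[0,0,0.2]],"jaw":[0,0,0,0,0]}'
python3 -m inch '{"translation":[[0,0.3,0],[-0.05,0.53,0],[-0.05,0.53,0],[-0.05,0.53,-0.2],[-0.05,0.53,-0.5],[-0.05,0.53,-0.8],[-0.05,0.53,-1],[-0.05,0.53,-1]],"rot":[[0,0,0],[0,0,0],[0,0,0],[0,0,0],[0,0,0],[0,0,0],[0,0,0],[0,0,0]],"jaw":[0,0,0,0,0,0,0,0]}'
python3 - <<'E'
from h import *; import cv2
s=r.read_state(); print(s['joint_positions'].round(2),s['ee_pos'].round(4))
cv2.imwrite("pics/w1.png",eyes.camera("wrist"))
c=eyes.calibration("wrist"); from scipy.spatial.transform import Rotation as Ro
T=np.eye(4);T[:3,:3]=Ro.from_quat(s['eef_rot']).as_matrix();T[:3,3]=s['ee_pos']
M=np.linalg.inv(T@np.array(c["hand_eye"]))
for n,X in dict(dish=[.441,.355,.016],jar=[.542,.371,.104],beaker=[.524,.198,.055],tip=list(T[:3,3]+T[:3,2]*.011)).items():
    p=M[:3,:3]@X+M[:3,3]; th=np.arctan2(np.hypot(*p[:2]),p[2]); d=p[:2]/np.hypot(*p[:2])
    print(n,(c["cx"]+c["fx"]*th*d[0]).round(1),(c["cy"]+c["fy"]*th*d[1]).round(1))
E
```

```text
time: 4.8
ee_pos: [0.4473, 0.301, 0.3021]
eef_rot: [0.994, 0.109, -0.0, -0.0]
ft_force: [0.5, -1.2, -0.3]
width: 0.0001
time: 5.6
ee_pos: [0.4431, 0.3499, 0.1993]
eef_rot: [0.994, 0.107, -0.002, 0.002]
ft_force: [-1.6, -0.6, 0.6]
width: 0.0005
[-0.01  0.35 -0.9   1.63  0.28  1.3  -2.31] [0.4431 0.3499 0.1993]
dish 276.4 187.3
jar 282.4 82.3
beaker 447.7 151.9
tip 282.1 259.3
```

View pics/w1.png

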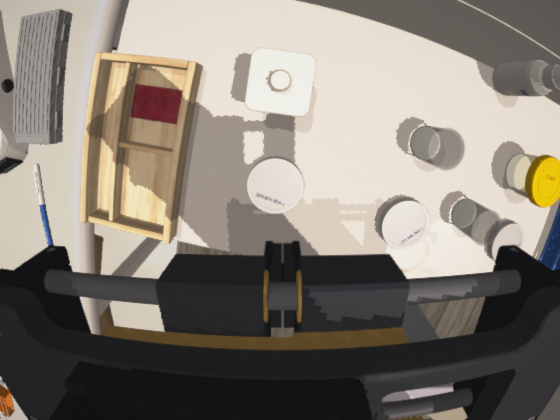

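The wrist view shows the dish at (276,185) and the jar knob at (281,79). That is 2–3 px from my predictions (about 3 mm farther in x), so I shift the targets 2 mm in x and descend.

```bash

python3 -m inch '{"translation":[[0,0.05,-0.15],[0,0.05,-0.3],[0,0.05,-0.5],[0,0.05,-0.7],[0,0.05,-0.9],[0,0.05,-0.9],[0,0.05,-0.9]],"rot":[[0,0,0],[0,0,0],[0,0,0],[0,0,0],[0,0,0],[0,0,0],[0,0,0]],"jaw":[0,0,0,0,0,0,0]}'
python3 -c "
from h import *
print(r.read_state()['joint_positions'].round(2))"
```

```text
time: 6.35
ee_pos: [0.4434, 0.3561, 0.1115]
eef_rot: [0.994, 0.107, -0.001, 0.001]
ft_force: [-0.8, 0.4, -0.1]
width: 0.0008
[-0.06  0.45 -0.86  1.72  0.37  1.15 -2.38]
```

```bash

python3 -m inch '{"translation":[[0,0,-0.15],[0,0,-0.3],[0,0,-0.45],[0,0,-0.55],[0,0,-0.62],[0,0,-0.62],[0,0,-0.62]],"rot":[[0,0,0],[0,0,0],[0,0,0],[0,0,0],[0,0,0],[0,0,0],[0,0,0]],"jaw":[0,0,0,0,0,0,0]}'
python3 - <<'E'
from h import *; import cv2
print(r.read_state()['joint_positions'].round(2))
a=eyes.camera("scene")[150:310,150:370];b=eyes.camera("wrist")
cv2.imwrite("pics/d1.png",np.hstack([cv2.resize(a,(400,300),interpolation=2),cv2.resize(b,(400,300))]))
E
```

```text
time: 7.05
ee_pos: [0.4435, 0.3563, 0.0497]
eef_rot: [0.994, 0.108, -0.001, 0.001]
ft_force: [-0.1, 0.0, -0.4]
width: 0.0007
[-0.1   0.53 -0.82  1.77  0.44  1.04 -2.43]
```

View pics/d1.png

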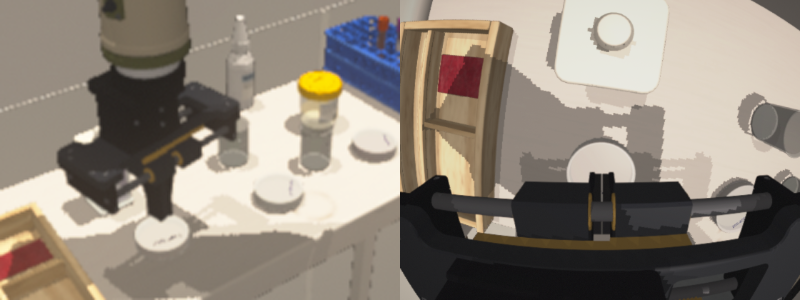

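The fingertips are above the lid's middle without touching it. I hold here.

```bash

python3 -m inch '{"translation":[[0,0,0],[0,0,0],[0,0,0],[0,0,0],[0,0,0],[0,0,0],[0,0,0],[0,0,0],[0,0,0],[0,0,0],[0,0,0],[0,0,0],[0,0,0],[0,0,0],[0,0,0],[0,0,0],[0,0,0],[0,0,0],[0,0,0],[0,0,0]],"rot":[[0,0,0],[0,0,0],[0,0,0],[0,0,0],[0,0,0],[0,0,0],[0,0,0],[0,0,0],[0,0,0],[0,0,0],[0,0,0],[0,0,0],[0,0,0],[0,0,0],[0,0,0],[0,0,0],[0,0,0],[0,0,0],[0,0,0],[0,0,0]],"jaw":[0,0,0,0,0,0,0,0,0,0,0,0,0,0,0,0,0,0,0,0]}'
python3 -m inch '{"translation":[[0,0,0],[0,0,0],[0,0,0],[0,0,0],[0,0,0],[0,0,0],[0,0,0.15],[0,0,0.35],[0,0,0.6],[0,0,0.8],[0,0,1],[0,0,1]],"rot":[[0,0,0],[0,0,0],[0,0,0],[0,0,0],[0,0,0],[0,0,0],[0,0,0],[0,0,0],[0,0,0],[0,0,0],[0,0,0],[0,0,0]],"jaw":[0,0,0,0,0,0,0,0,0,0,0,0]}'
python3 -m inch '{"translation":[[0,0,0.15],[0,0,0.35],[0,0,0.5],[0,0,0.6],[0,0,0.6]],"rot":[[0,0,0],[0,0,0],[0,0,0],[0,0,0],[0,0,0]],"jaw":[0,0,0,0,0]}'
```

```text
time: 9.15
ee_pos: [0.4437, 0.3564, 0.0501]
eef_rot: [0.994, 0.107, -0.001, 0.001]
ft_force: [-1.3, -1.3, 0.8]
width: 0.0001
time: 10.35
ee_pos: [0.4447, 0.3578, 0.1539]
eef_rot: [0.994, 0.108, 0.001, -0.0]
ft_force: [0.5, 0.3, -0.2]
width: 0.0005
time: 10.85
ee_pos: [0.4451, 0.3582, 0.2153]
eef_rot: [0.994, 0.108, 0.002, -0.001]
ft_force: [0.3, -0.4, 0.0]
width: 0.0004
```

```bash

python3 -m inch '{"translation":[[0.15,0,0],[0.35,0.05,0],[0.6,0.1,0],[0.8,0.13,0],[0.99,0.13,0],[0.99,0.13,0],[0.99,0.13,0]],"rot":[[0,0,0],[0,0,0],[0,0,0],[0,0,0],[0,0,0],[0,0,0],[0,0,0]],"jaw":[0,0,0,0,0,0,0]}'
python3 - <<'E'
from h import *; import cv2
s=r.read_state(); print(s['joint_positions'].round(2),s['ee_pos'].round(4))
b=eyes.camera("wrist");a=eyes.camera("scene")[130:290,120:340]
cv2.imwrite("pics/j1.png",np.hstack([cv2.resize(a,(400,300),interpolation=2),cv2.resize(b,(400,300))]))
E
```

```text
time: 11.55
ee_pos: [0.5435, 0.3712, 0.2142]
eef_rot: [0.994, 0.108, 0.001, -0.001]
ft_force: [-0.7, 0.4, 0.2]
width: 0.0003
[-0.1   0.54 -0.83  1.36  0.4   1.41 -2.27] [0.5435 0.3712 0.2142]
```

View pics/j1.png

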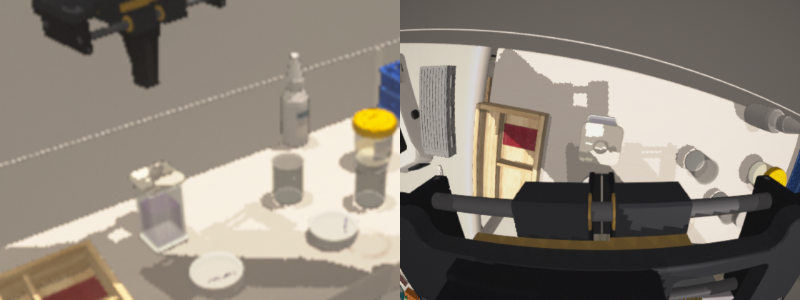

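The hand is lined up over the jar and the wall is clear, so I descend and hold.

```bash

python3 -m inch '{"translation":[[0,0,-0.15],[0,0,-0.3],[0,0,-0.45],[0,0,-0.55],[0,0,-0.65],[0,0,-0.7],[0,0,-0.77],[0,0,-0.77],[0,0,-0.77]],"rot":[[0,0,0],[0,0,0],[0,0,0],[0,0,0],[0,0,0],[0,0,0],[0,0,0],[0,0,0],[0,0,0]],"jaw":[0,0,0,0,0,0,0,0,0]}'
python3 - <<'E'
from h import *; import cv2
b=eyes.camera("wrist");a=eyes.camera("scene")[130:290,120:340]
cv2.imwrite("pics/j2.png",np.hstack([cv2.resize(a,(400,300),interpolation=2),cv2.resize(b,(400,300))]))
E
```

```text
time: 12.55
ee_pos: [0.5431, 0.3717, 0.1382]
eef_rot: [0.994, 0.108, 0.002, -0.001]
ft_force: [-0.3, -0.6, 0.2]
width: 0.0006
```

View pics/j2.png

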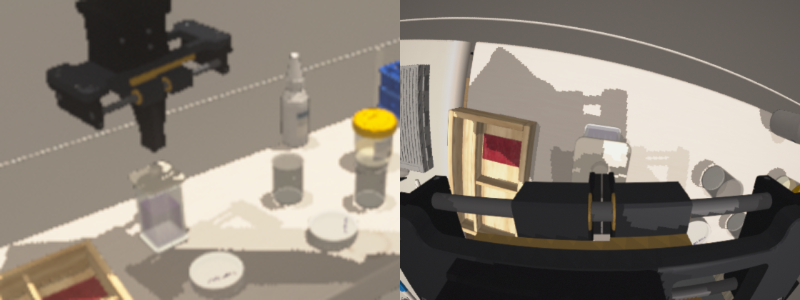

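The tip sits just above the knob with a clear gap. I hold, then rise.

```bash

python3 -m inch '{"translation":[[0,0,0],[0,0,0],[0,0,0],[0,0,0],[0,0,0],[0,0,0],[0,0,0],[0,0,0],[0,0,0],[0,0,0],[0,0,0],[0,0,0],[0,0,0],[0,0,0],[0,0,0],[0,0,0],[0,0,0],[0,0,0],[0,0,0],[0,0,0]],"rot":[[0,0,0],[0,0,0],[0,0,0],[0,0,0],[0,0,0],[0,0,0],[0,0,0],[0,0,0],[0,0,0],[0,0,0],[0,0,0],[0,0,0],[0,0,0],[0,0,0],[0,0,0],[0,0,0],[0,0,0],[0,0,0],[0,0,0],[0,0,0]],"jaw":[0,0,0,0,0,0,0,0,0,0,0,0,0,0,0,0,0,0,0,0]}'
python3 -m inch '{"translation":[[0,0,0],[0,0,0],[0,0,0],[0,0,0],[0,0,0],[0,0,0],[0,0,0.15],[0,0,0.35],[0,0,0.6],[0,0,0.8],[0,0,0.8],[0,0,0.8]],"rot":[[0,0,0],[0,0,0],[0,0,0],[0,0,0],[0,0,0],[0,0,0],[0,0,0],[0,0,0],[0,0,0],[0,0,0],[0,0,0],[0,0,0]],"jaw":[0,0,0,0,0,0,0,0,0,0,0,0]}'
python3 -m inch '{"translation":[[0,-0.2,0],[0,-0.4,0],[-0.05,-0.6,0],[-0.1,-0.8,0],[-0.1,-0.9,0],[-0.1,-0.9,0]],"rot":[[0,0,0],[0,0,0],[0,0,0],[0,0,0],[0,0,0],[0,0,0]],"jaw":[0,0,0,0,0,0]}'
```

```text
time: 14.65
ee_pos: [0.5432, 0.3718, 0.1385]
eef_rot: [0.994, 0.108, 0.002, -0.001]
ft_force: [1.3, 0.3, 0.2]
width: 0.0004
time: 15.85
ee_pos: [0.5433, 0.372, 0.2195]
eef_rot: [0.994, 0.108, 0.003, -0.001]
ft_force: [0.0, -0.2, -1.3]
width: 0.0004
time: 16.45
ee_pos: [0.5339, 0.2803, 0.2192]
eef_rot: [0.994, 0.107, 0.003, -0.001]
ft_force: [0.7, 0.6, -0.0]
width: 0.0003
```

Next to the beaker at (0.526, 0.198), where the TCP must end at z = 0.088.

```bash

python3 -m inch '{"translation":[[0,-0.2,0],[-0.04,-0.4,0],[-0.08,-0.6,0],[-0.08,-0.82,0],[-0.08,-0.82,0],[-0.08,-0.82,-0.1],[-0.08,-0.82,-0.25],[-0.08,-0.82,-0.4],[-0.08,-0.82,-0.5],[-0.08,-0.82,-0.5],[-0.08,-0.82,-0.5]],"rot":[[0,0,0],[0,0,0],[0,0,0],[0,0,0],[0,0,0],[0,0,0],[0,0,0],[0,0,0],[0,0,0],[0,0,0],[0,0,0]],"jaw":[0,0,0,0,0,0,0,0,0,0,0]}'
python3 - <<'E'
from h import *; import cv2
b=eyes.camera("wrist");a=eyes.camera("scene")[130:290,180:400]
cv2.imwrite("pics/b1.png",np.hstack([cv2.resize(a,(400,300),interpolation=2),cv2.resize(b,(400,300))]))
E
```

```text
time: 17.55
ee_pos: [0.5257, 0.1986, 0.169]
eef_rot: [0.994, 0.107, 0.002, -0.001]
ft_force: [-0.8, 0.8, 0.8]
width: 0.0006
```

View pics/b1.png

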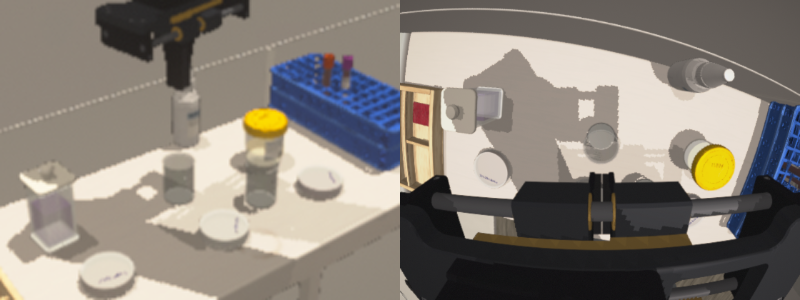

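The bottle stands near one corner of the gripper body. I turn the hand square again before the last descent.

```bash

python3 -m inch '{"translation":[[0,0,0],[0,0,0],[0,0,0],[0,0,0],[0,0,0],[0,0,-0.1],[0,0,-0.25],[0,0,-0.4],[0,0,-0.55],[0,0,-0.65],[0,0,-0.75],[0,0,-0.8],[0,0,-0.8],[0,0,-0.8]],"rot":[[0,0,-0.05],[0,0,-0.1],[0,0,-0.15],[0,0,-0.2],[0,0,-0.2],[0,0,-0.2],[0,0,-0.2],[0,0,-0.2],[0,0,-0.2],[0,0,-0.2],[0,0,-0.2],[0,0,-0.2],[0,0,-0.2],[0,0,-0.2]],"jaw":[0,0,0,0,0,0,0,0,0,0,0,0,0,0]}'
python3 - <<'E'
from h import *; import cv2
print(r.read_state()['joint_positions'].round(2))
b=eyes.camera("wrist");a=eyes.camera("scene")[130:290,180:400]
cv2.imwrite("pics/b2.png",np.hstack([cv2.resize(a,(400,300),interpolation=2),cv2.resize(b,(400,300))]))
E
```

```text
time: 19.05
ee_pos: [0.5264, 0.1988, 0.0901]
eef_rot: [1.0, 0.003, 0.003, -0.001]
ft_force: [-0.1, -0.3, -1.0]
width: 0.0006
[ 0.2   0.43 -0.78  1.76  0.34  1.08 -2.26]
```

View pics/b2.png

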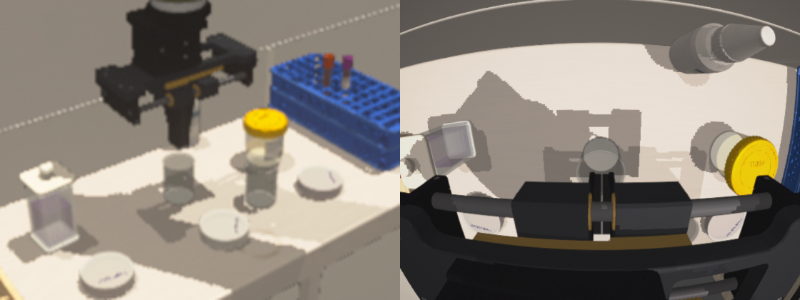

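The fingertips are centred about 24 mm above the beaker's rim. I hold, then raise the hand high.

```bash

python3 -m inch '{"translation":[[0,0,-0.02],[0,0,-0.02],[0,0,-0.02],[0,0,-0.02],[0,0,-0.02],[0,0,-0.02],[0,0,-0.02],[0,0,-0.02],[0,0,-0.02],[0,0,-0.02],[0,0,-0.02],[0,0,-0.02],[0,0,-0.02],[0,0,-0.02],[0,0,-0.02],[0,0,-0.02],[0,0,-0.02],[0,0,-0.02],[0,0,-0.02],[0,0,-0.02]],"rot":[[0,0,0],[0,0,0],[0,0,0],[0,0,0],[0,0,0],[0,0,0],[0,0,0],[0,0,0],[0,0,0],[0,0,0],[0,0,0],[0,0,0],[0,0,0],[0,0,0],[0,0,0],[0,0,0],[0,0,0],[0,0,0],[0,0,0],[0,0,0]],"jaw":[0,0,0,0,0,0,0,0,0,0,0,0,0,0,0,0,0,0,0,0]}'
python3 -m inch '{"translation":[[0,0,0],[0,0,0],[0,0,0],[0,0,0],[0,0,0],[0,0,0],[0,0,0],[0,0,0.15],[0,0,0.35],[0,0,0.6],[0,0,0.8],[0,0,1],[0,0,1]],"rot":[[0,0,0],[0,0,0],[0,0,0],[0,0,0],[0,0,0],[0,0,0],[0,0,0],[0,0,0],[0,0,0],[0,0,0],[0,0,0],[0,0,0],[0,0,0]],"jaw":[0,0,0,0,0,0,0,0,0,0,0,0,0]}'
python3 -m inch '{"translation":[[0,0,0.2],[0,0,0.4],[0,0,0.7],[0,0,1],[0,0,1]],"rot":[[0,0,0],[0,0,0],[0,0,0],[0,0,0],[0,0,0]],"jaw":[0,0,0,0,0]}'
python3 -m inch '{"translation":[[0,0,0.2],[0,0,0.4],[0,0,0.6],[0,0,0.7],[0,0,0.7],[0,0,0.7],[0,0,0.7],[0,0,0.7]],"rot":[[0,0,0],[0,0,0],[0,0,0],[0,0,0],[0,0,0],[0,0,0],[0,0,0],[0,0,0]],"jaw":[0,0,0,0,0,0,0,0]}'
python3 - <<'E'
from h import *; import cv2
s=r.read_state();print(s['joint_positions'].round(2),np.abs(s['joint_vel']).max())
a=cv2.imread("pics/scene0.png")[140:310,180:400];b=eyes.camera("scene")[140:310,180:400]
cv2.imwrite("pics/end.png",cv2.resize(np.hstack([a,b]),(800,309),interpolation=2))
E
```

```text
time: 21.15
ee_pos: [0.5265, 0.1988, 0.0883]
eef_rot: [1.0, 0.003, 0.004, -0.001]
ft_force: [-0.1, 0.4, 0.1]
width: 0.0003
time: 22.45
ee_pos: [0.5278, 0.1997, 0.1921]
eef_rot: [1.0, 0.003, 0.006, -0.001]
ft_force: [0.2, 0.3, 0.1]
width: 0.0004
time: 22.95
ee_pos: [0.5288, 0.2008, 0.2963]
eef_rot: [1.0, 0.003, 0.009, -0.002]
ft_force: [-0.7, -0.0, -0.4]
width: 0.0
time: 23.75
ee_pos: [0.5286, 0.2006, 0.3654]
eef_rot: [1.0, 0.003, 0.008, -0.002]
ft_force: [0.5, -1.0, -0.1]
width: 0.0005
[ 0.24  0.24 -0.84  1.37  0.18  1.59 -2.14] 0.005863062688081763
```

View pics/end.png

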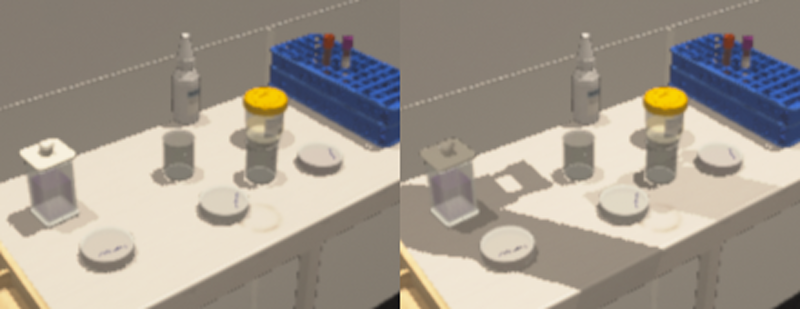

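The before and after pictures match: nothing has moved. The hand is high and still.

```bash
python3 -c "
from bench import r
print(r.close_job())"
```

```text
the job is handed in; nothing more can be done
None
```

I pointed with closed fingers at the dish in front of the jar, then the jar, then the beaker farther from the base. Each hold lasted more than 2 s, with the fingertips about 22–24 mm above the top by my estimate. I then raised the hand to a TCP height of 0.365 m and handed the job in at about 24 s.

**Last checks:** Every wrist-force reading stayed within noise, at most about 1.6 N. The before and after scene crops show no object shifted, and the arm was at rest.

**Disagreements:** The wrist and top cameras differed by about 3 mm in x, so I split the difference. At the jar the scene picture suggested the tip was up to 4 mm off the knob's axis, and I left that uncorrected.

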